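# Set the air regulator to the red hand and lock its knob

## Robot

A 6-joint arm with a two-finger parallel gripper is mounted at the origin on the work surface; the furniture and walls round the work are solid. World frame = base frame: x ahead of the robot, y to its left, z up, the work surface at z = 0. Lengths are in m, angles in rad, forces in N, time in s.
With the tool pointing down it reaches from about 0.425 to 0.95 m from the base axis. Payload 3.5 kg.
Tool frame: the origin (TCP) lies at the very end of the fingers, on their centre line; the grasp point (between the pads) lies 19 mm behind it; z points along the fingers, y is the line along which they close (so a half turn about z gives the same grasp; the last joint's range is limited). The gripper opens to 85 mm and grips with 20 to 120 N. Pads are 22 mm wide; open, the fingers measure 114 mm over their backs; the gripper's body (76 mm by 85 mm) begins 54 mm behind the grasp point. The pads swing forward as they close: fully open they stand 13 mm farther back than shut.
Start: joints at [-1.416, 0.286, 1.577, -0, 1.279, -0.15], TCP at [0.203, -0.644, 0.231] pointing down, gripper open.
Joint ranges: [-2.77, 2.77], [-0.9, 2.22], [0.21, 2.48], [-1.53, 4.67], [0.24, 2.81], [-2.84, 2.84]. Speed limits (rad/s): [2.79, 2.79, 3.14, 3.14, 3.14, 3.14].

## Interface

Orientations are given as a unit quaternion [x, y, z, w].
In Python, from plant import ctrl, telemetry, read_camera gives the robot as it stands (ctrl), with the cameras as plain functions and the readings (telemetry).
- The arm moves only by the shell command python3 inch.py FILE [FORCE], which reads ROWS from the file FILE. ROWS is a JSON object with one list for each field, all of the same length, 1 to 10, a row being the entries at one place: sx, sy, sz (the shift in m), wx, wy, wz (a rotation vector in rad), finger_gap (the opening from 0.0 (shut) to 1.0 (fully open)); each row is the pose to reach, as a shift and turn from the pose commanded when the command began, along the tool's axes at that moment; what a row does not reach only later rows make up. A row lasts 1/8 s, in which the tool goes at most 0.0625 m and 0.188 rad, less where a joint would pass 70% of its speed; a pose out of reach is approached as far as the arm can. The fingers move at their own pace and stop on an object; FORCE is the grip in N (left out, the last holds). Time passes only in rows, so rows that do not move let the fingers close. It prints the time, the measured TCP pose, the force, the opening and the grip force at its end. Input that does not fit is refused with a message, and nothing moves.
- telemetry.get_state(): the state, without advancing time (a new reading comes with each control period).
- read_camera(name): name is "scene" or "top"; returns a dict with "pixels" (480x640x3 uint8, red, green, blue), "camera_matrix" (3x3 intrinsics, pixels), "xyz" and "orientation" of the camera in the world. Camera axes: x right, y down, z forward; pixel columns grow to the right and rows downward; lengths in m; the calibration is good to about 2 mm. A picture is of the moment at which its call begins. There is no depth.
- ctrl.sign_off(): hands the job in; it is judged then, once.
The state is a dict: "time": time; "qpos": joint angles; "dq": joint speeds; "joint_efforts": joint torques, N m; "eef_pos": TCP position; "tcp_rot": TCP orientation; "contact_force": force on the tool from outside, world axes, zero at the start; "wrist_torque": the same for the moment, N m; "opening": opening from 0.0 (shut) to 1.0 (fully open); "finger_force": force on a finger pad.
Only numpy, scipy, OpenCV 4.12 (cv2) and the standard library are available. Lean on these libraries where they do the work, as an engineer would, in place of code of your own. Each camera call takes 0.05 s, during which the arm holds its last target. There are 200 camera calls.

## Task

Set the working pressure on the small air tank before the airbrush is plugged in: turn the regulator's black knob until its pointer stands over the red hand of the dial, then pull the knob straight up until it clicks out and locks in the lock position nearest the red hand, and let go. It only comes up where its lock teeth meet a gap, so feel for one with a light pull while turning a little to either side, and never force the teeth by pulling hard on a stuck knob or twisting a locked one (they strip at 35 N). Leave the bottles and tools around the tank where they are.

Things in the scene. Friction and masses are not known exactly. Their poses are not given: they have to be found in the camera images.
- air_tank: blue air tank on two feet, regulator on top; heavy, fixed. 215 mm long along its y, 84 mm thick, its top 96 mm high. Origin under its middle on the table, on the axis of the knob and dial; z up. A small contents gauge (not for setting) stands on it at y = +66 mm, 135 mm high; a brass safety valve at y = -78 mm, 130 mm high
- dial (a point): centre of the regulator's white dial plate (88 mm across, level, 152 mm above the table), right under the knob. Scale clockwise round the -x side; it carries the red hand and, above it, the black pointer, both ending 36 to 42 mm from the centre
- knob_grip (a point): centre of the grip part of the black ribbed round knob (50 mm across, 34 mm high, upright axis), 12 mm below its top and 22 mm above its underside; turns and rises with the knob. Knob in: this point is 180 mm above the table. A white line on its top lies over the pointer
- set_screw (a joint): turn of the knob and of the black pointer, rad, clockwise seen from above counts up (0 to 4.71; 0 = pointer 45 degrees clockwise from the tank's +x). Turns stiffly (0.12 N m) and stays where it is left
- set_hand (a joint): reading at which the red hand stands, rad, on the same scale as set_screw; it stays put
- knob (a joint): height of the knob, m: 0 in (free to turn), 0.007 out (locked, at its stop). A ball detent holds it at either end: 5 to 10 N upward to start it, snaps over half-way. 4 teeth in the knob rise between the 20 teeth (0.314 rad apart) of a hidden ring with 0.025 rad play to either side; where the gaps lie is unknown. Off a gap it rises 1 mm and stops hard
- pointer_axis (a point): centre of the pointer's hub; this frame turns with the pointer, z up
- set_hand_axis (a point): centre of the red hand's hub; its x axis is parallel to that of pointer_axis when the pointer stands over the red hand
- dropper: small white dropper bottle, 19 mm across, 58 mm high, loose, origin under its middle
- glue_bottle: black glue bottle with yellow cap, 32 mm across, 88 mm high, loose, origin under its middle
- spool_tube: clear tube with a spool and pink top, 30 mm across, 79 mm high, loose, origin under its middle
- snap_setter: black-handled snap setter lying on the table, 109 mm long, 16 mm high, loose, origin under its middle

How it is judged:
On the way, in this order (a step that is already met when the one before it is completed fails the run):
1. the pointer stands over the red hand (within 0.21 rad) while the knob is still in (angle between the x axis of pointer_axis and the x axis of set_hand_axis, either way round below 0.21 rad and value of joint knob below 0.003 m), for 0.2 s.
2. the knob is out (6 mm or more) and locked with the pointer at the red hand (angle between the x axis of pointer_axis and the x axis of set_hand_axis, either way round below 0.21 rad and value of joint knob above 0.006 m), for 0.2 s.
At the end, for the whole second after the job is handed in: The knob is out by 6 mm or more and locked, the pointer within 0.21 rad (12 degrees) of the red hand, the screw not turning, the four loose things within 15 mm of where they stood (all of step 2 and velocity of joint set_screw between -0.05 and 0.05 rad/s and distance of each of dropper, glue_bottle, spool_tube, snap_setter from where it was at the start of the episode below 0.015 m); the robot touches nothing.
It fails at once if the lock teeth are forced: more than 35 N between the knob and the parts of the regulator (contact force between knob and air_tank above 35 N).
It fails at once if a bottle or tool by the tank is shifted by more than 15 mm or tipped over (distance of any of dropper, glue_bottle, spool_tube, snap_setter from where it was at the start of the episode above 0.015 m or angle between any of dropper, glue_bottle, spool_tube's own z axis and vertical above 0.5 rad).
It also fails if it takes over 48 s, if anything falls off the work surface, if the arm or the gripper's body presses on something with over 40 N, if the wrist force passes 120 N, or if a joint passes its speed limit or range.

## Working session

There is one attempt and no reset: what is moved stays moved. The work goes in short steps, Python scripts to look and compute and a shell command to move; the robot and the scene stay as the last step left them, time stands still between calls to the robot, and variables do not carry over. Pictures are saved under pics/ and viewed, at most 10 in all, crops included, and the job is handed in when it is done.

```bash
ls; mkdir -p pics
python3 - <<'E'
from plant import ctrl, telemetry, read_camera
import cv2,numpy as np
s=telemetry.get_state();print({k:np.round(v,3).tolist() for k,v in s.items()})
for n in("scene","top"):
    r=read_camera(n);cv2.imwrite(f"pics/{n}0.png",r["pixels"][:,:,::-1]);print(n,r["camera_matrix"],r["xyz"],r["orientation"])
E
```

```text
inch.py
pics
plant.py
{'time': 0.0, 'qpos': [-1.416, 0.287, 1.578, -0.0, 1.279, -0.15], 'dq': [-0.002, 0.0, 0.0, -0.003, 0.001, 0.001], 'joint_efforts': [0.0, -40.598, -29.263, -0.0, 0.006, -0.0], 'eef_pos': [0.202, -0.643, 0.23], 'tcp_rot': [0.988, 0.152, -0.0, -0.001], 'contact_force': [-0.418, 0.023, 1.402], 'wrist_torque': [-0.004, -0.01, 0.006], 'finger_force': 0.0, 'opening': 1.003}
scene [[560.75103042   0.         321.4583907 ]
 [  0.         560.75103042 248.64070943]
 [  0.           0.           1.        ]] [0.06763648 0.60086579 0.61092604] [-0.28645041  0.82551513 -0.46086921  0.15514673]
top [[446.43169344   0.         323.66039762]
 [  0.         446.43169344 239.50493075]
 [  0.           0.           1.        ]] [ 0.39750527 -0.05564458  0.96151599] [ 0.70416086 -0.70306635  0.05609312 -0.08190704]
```

View pics/scene0.png

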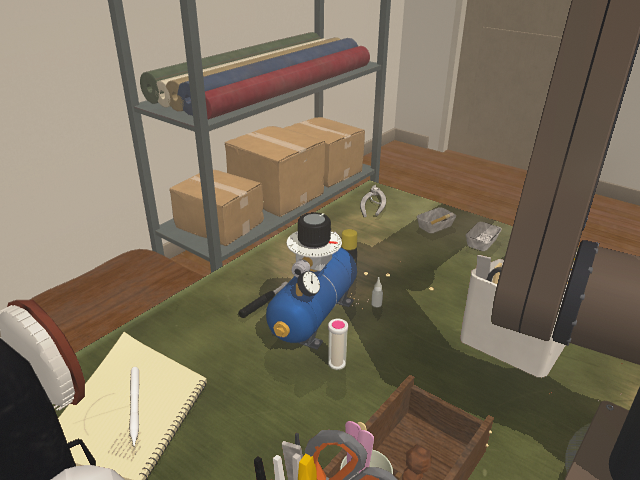

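View pics/top0.png

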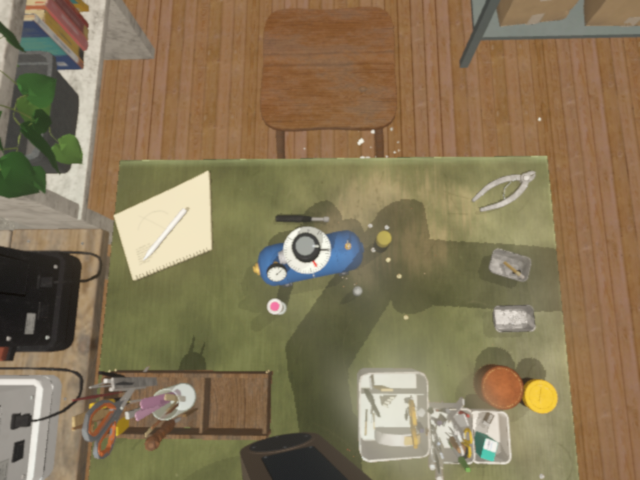

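```bash
cat > h.py <<'E'
from plant import ctrl, telemetry, read_camera
import cv2,numpy as np
from scipy.spatial.transform import Rotation as R
def cast(r,uv,z):
    uv=np.atleast_2d(uv).astype(float);K=r["camera_matrix"]
    d=np.c_[uv,np.ones(len(uv))]@np.linalg.inv(K).T@R.from_quat(r["orientation"]).as_matrix().T
    o=np.array(r["xyz"]);return o+d*((z-o[2])/d[:,2])[:,None]
def proj(r,P):
    p=(np.atleast_2d(P)-r["xyz"])@R.from_quat(r["orientation"]).as_matrix()
    q=p@np.array(r["camera_matrix"]).T;return q[:,:2]/q[:,2:]
E
python3 - <<'E'
from h import *
r=read_camera("top");s=read_camera("scene")
a=cv2.resize(r["pixels"][205:315,240:400],None,fx=5,fy=5,interpolation=cv2.INTER_CUBIC)
b=cv2.resize(s["pixels"][200:300,270:390],None,fx=5,fy=5,interpolation=cv2.INTER_CUBIC)
cv2.imwrite("pics/a.png",a[:,:,::-1]);cv2.imwrite("pics/b.png",b[:,:,::-1])
for n,c,win in(("top",r,(220,285,275,340)),("scene",s,(200,270,280,350))):
    hsv=cv2.cvtColor(c["pixels"],cv2.COLOR_RGB2HSV);y0,y1,x0,x1=win
    W=hsv[y0:y1,x0:x1]
    m=((W[...,1]<60)&(W[...,2]>150)).astype(np.uint8)
    cs,_=cv2.findContours(m,cv2.RETR_EXTERNAL,cv2.CHAIN_APPROX_NONE)
    k=max(cs,key=cv2.contourArea);h=cv2.convexHull(k)[:,0]+[x0,y0]
    P=cast(c,h,.152)[:,:2].astype(np.float32);print(n,"dial",cv2.minEnclosingCircle(P))
    red=((W[...,0]<8)|(W[...,0]>172))&(W[...,1]>120)&(W[...,2]>90)
    q=np.argwhere(red)[:,::-1]+[x0,y0];print("red",len(q),q.mean(0),cast(c,q.mean(0),.154))
E
```

```text
top dial ((0.5369174480438232, 0.010017229244112968), 0.049715541303157806)
red 6 [314.33333333 263.        ] [[ 0.5137155  -0.00876278  0.154     ]]
scene dial ((0.5420945882797241, 0.005938966758549213), 0.04528176784515381)
red 12 [332.33333333 242.        ] [[ 0.51746576 -0.0081186   0.154     ]]
```

View pics/a.png

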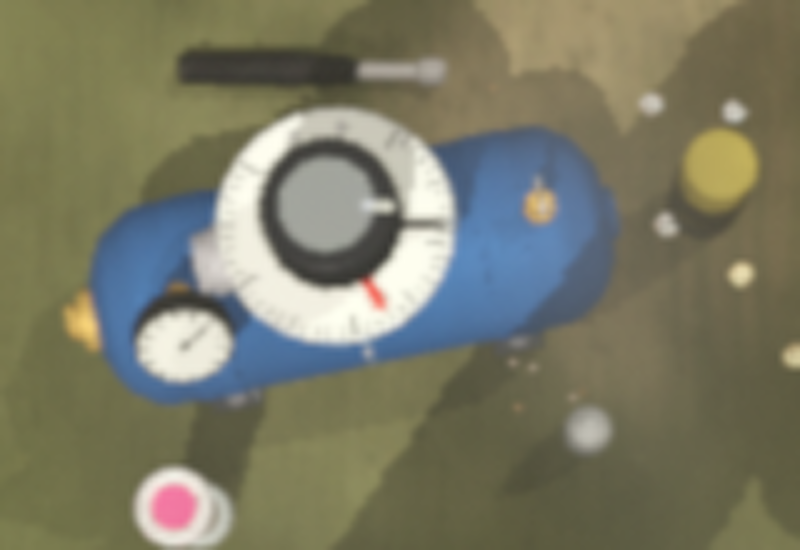

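View pics/b.png

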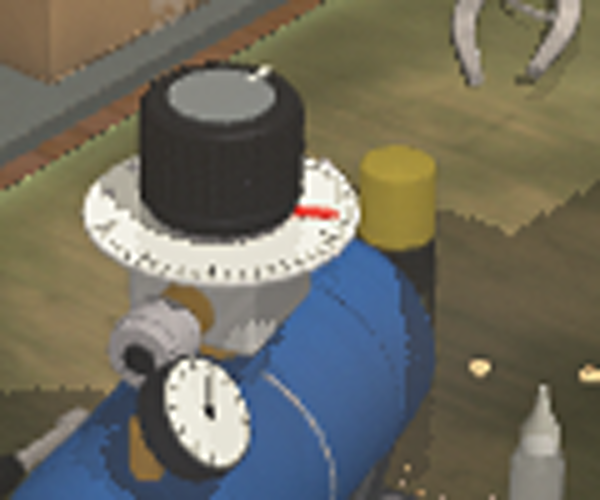

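Run:
```python
from h import *
r=read_camera("top");s=read_camera("scene")
f=lambda u,v:(240+(u-2)/5,205+(v-2)/5)
g=lambda u,v:(270+(u-2)/5,200+(v-2)/5)
ang=lambda P,C:np.arctan2(*(P-C)[0,1::-1])
D=cast(r,f(335,225),.152);print("dial",D,"knobtop",cast(r,f(324,204),.192))
print("scene dial",cast(s,g(222,217),.152),"top",cast(s,g(221,96),.192))
for n,q,z in(("red",(380,305),.153),("redbase",(366,281),.153),("ptr",(450,222),.155),("ptrb",(404,222),.155),("line out",(392,206),.192),("gauge",(183,343),.125),("valve",(540,206),.128),("dropper",(588,430),.058),("glue",(721,168),.088),("spool",(175,507),.079),("tank L",(95,300),.06),("R",(615,225),.06)):
    P=cast(r,f(*q),z);print(n,P[0,:2].round(4),"ang",ang(P,D).round(3))
P=cast(s,g(338,214),.153);print("red scene",P,ang(P,cast(s,g(222,217),.152)))
```

```text
dial [[0.53893583 0.00586349 0.152     ]] knobtop [[0.53943953 0.00679067 0.192     ]]
scene dial [[0.54016011 0.00977582 0.152     ]] top [[0.54441674 0.00500871 0.192     ]]
red [ 0.5091 -0.0111] ang -2.626
redbase [ 0.5179 -0.0059] ang -2.633
ptr [ 0.5395 -0.0366] ang -1.558
ptrb [ 0.5395 -0.0197] ang -1.549
line out [ 0.5387 -0.0171] ang -1.582
gauge [0.4984 0.0649] ang 2.172
valve [ 0.5503 -0.0701] ang -1.422
dropper [ 0.4715 -0.0901] ang -2.183
glue [ 0.5729 -0.1427] ang -1.346
spool [0.4392 0.0731] ang 2.549
tank L [0.5239 0.111 ] ang 1.712
R [ 0.5549 -0.1019] ang -1.424
red scene [[ 0.51172219 -0.01328883  0.153     ]] -2.46014851467964
```

```bash
echo '{"sx": [0.06,0.1,0.14,0.18,0.22,0.26,0.3,0.34,0.38,0.42],"sy": [-0.06,-0.1,-0.14,-0.18,-0.22,-0.26,-0.3,-0.34,-0.38,-0.42],"sz": [0,0,0,0,0,0,0,0,0,0],"wx": [0,0,0,0,0,0,0,0,0,0],"wy": [0,0,0,0,0,0,0,0,0,0],"wz": [-0.17,-0.34,-0.51,-0.68,-0.85,-1.02,-1.19,-1.36,-1.53,-1.68],"finger_gap": [1,1,1,1,1,1,1,1,1,1]}' > path.dat && python3 inch.py path.dat 30
python3 - <<'E'
from h import *
s=telemetry.get_state();print(s["qpos"],s["eef_pos"],s["time"])
m=R.from_quat(s["tcp_rot"]).as_matrix();print(m.round(3));print(m.T@(np.array([.5392,.0062,.231])-s["eef_pos"]))
E
```

```text
time: 1.55
eef_pos: [0.4778, -0.1155, 0.2317]
tcp_rot: [0.545, 0.839, 0.0, 0.001]
contact_force: [0.0, -0.4, 0.1]
opening: 0.998
finger_force: 0.0
[-4.43804835e-01 -1.27858580e-01  2.01690166e+00 -3.89197447e-05
  1.25145666e+00 -8.62732781e-01] [ 0.47780608 -0.11545365  0.23168216] 1.55
[[-0.407  0.914  0.001]
 [ 0.914  0.407 -0.001]
 [-0.001  0.001 -1.   ]]
[0.08615911 0.10557194 0.00068063]
```

```bash
echo '{"sx": [0.03,0.06,0.086,0.086,0.086],"sy": [0.04,0.075,0.1056,0.1056,0.1056],"sz": [0,0,0,0.03,0.03],"wx": [0,0,0,0,0],"wy": [0,0,0,0,0],"wz": [0,0,0,0,0],"finger_gap": [1,1,1,1,1]}' > path.dat && python3 inch.py path.dat 20
python3 - <<'E'
from h import *
s=telemetry.get_state();print(s["qpos"].round(3) if hasattr(s["qpos"],'round') else s["qpos"],s["eef_pos"])
r=read_camera("top");q=read_camera("scene")
a=cv2.resize(r["pixels"][205:315,240:400],None,fx=4,fy=4,interpolation=cv2.INTER_CUBIC)[:400,:400]
b=cv2.resize(q["pixels"][180:280,270:370],None,fx=4,fy=4,interpolation=cv2.INTER_CUBIC)
cv2.imwrite("pics/c.png",np.hstack([a,b])[:,:,::-1])
E
```

```text
time: 2.17
eef_pos: [0.5376, 0.0049, 0.1987]
tcp_rot: [0.546, 0.838, -0.001, -0.003]
contact_force: [0.2, 1.2, 0.6]
opening: 1.0
finger_force: 0.0
[-0.18   0.016  1.942 -0.     1.189 -0.595] [0.53755606 0.00486367 0.19869986]
```

View pics/c.png

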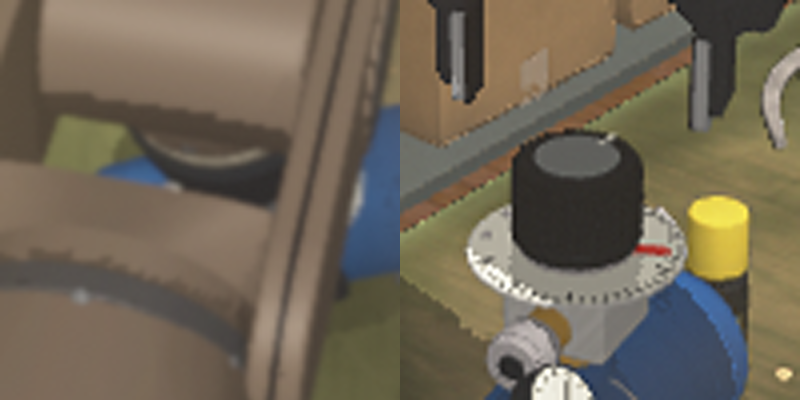

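```bash
echo '{"sx": [0.0005,0.0005,0.0005,0.0005],"sy": [0.001,0.0015,0.0015,0.0015],"sz": [0.025,0.0375,0.0375,0.0375],"wx": [0,0,0,0],"wy": [0,0,0,0],"wz": [0,0,0,0],"finger_gap": [1,1,0.75,0.68]}' > path.dat && python3 inch.py path.dat 20
```

```text
time: 2.78
eef_pos: [0.541, 0.0048, 0.1649]
tcp_rot: [0.547, 0.837, 0.0, 0.001]
contact_force: [-0.4, -0.4, -0.2]
opening: 0.678
finger_force: 0.0
```

```bash
echo '{"sx": [0,0,0],"sy": [0,0,0],"sz": [0.002,0.002,0.002],"wx": [0,0,0],"wy": [0,0,0],"wz": [0,0,0],"finger_gap": [0.62,0.6,0.6]}' > path.dat && python3 inch.py path.dat 20; echo '{"sx": [0,0],"sy": [0,0],"sz": [0,0],"wx": [0,0],"wy": [0,0],"wz": [0,0],"finger_gap": [0.58,0.58]}' > path.dat && python3 inch.py path.dat 20
```

```text
time: 3.15
eef_pos: [0.5406, 0.0051, 0.1621]
tcp_rot: [0.547, 0.837, 0.0, 0.0]
contact_force: [0.3, -0.0, 0.1]
opening: 0.601
finger_force: 0.1
time: 3.4
eef_pos: [0.5411, 0.0053, 0.1624]
tcp_rot: [0.547, 0.837, 0.001, 0.001]
contact_force: [2.2, 2.1, 0.6]
opening: 0.583
finger_force: 7.3
```

```bash
echo '{"sx": [0,0,0],"sy": [0,0,0],"sz": [0,0,0],"wx": [0,0,0],"wy": [0,0,0],"wz": [0,0,0],"finger_gap": [0.4,0.4,0.4]}' > path.dat && python3 inch.py path.dat 30
```

```text
time: 3.78
eef_pos: [0.5411, 0.0052, 0.1625]
tcp_rot: [0.547, 0.837, 0.001, 0.001]
contact_force: [2.6, 2.8, 4.2]
opening: 0.571
finger_force: 30.9
```

```bash
echo '{"sx": [0,0,0,0],"sy": [0.0005,0.001,0.001,0.001],"sz": [0,0,-0.0005,-0.0005],"wx": [0,0,0,0],"wy": [0,0,0,0],"wz": [0.1,0.25,0.4,0.4],"finger_gap": [0.4,0.4,0.4,0.4]}' > path.dat && python3 inch.py path.dat 30;python3 - <<'E'
from h import *
s=telemetry.get_state();print(s["qpos"].round(3),s["wrist_torque"],s["contact_force"])
E
```

```text
time: 4.28
eef_pos: [0.541, 0.0053, 0.1625]
tcp_rot: [0.702, 0.713, -0.001, -0.0]
contact_force: [-0.4, 1.2, 3.4]
opening: 0.577
finger_force: 31.0
[-1.780e-01  6.100e-02  1.966e+00 -1.000e-03  1.116e+00 -1.930e-01] [ 0.08003202  0.01301111 -0.12125788] [-0.38560034  1.20572349  3.38474089]
```

```bash
echo '{"sx": [0,0,0,0,0,0],"sy": [0,0,0,0,0,0],"sz": [-0.0003,-0.0005,-0.0005,-0.0005,-0.0005,-0.0005],"wx": [0,0,0,0,0,0],"wy": [0,0,0,0,0,0],"wz": [0.15,0.3,0.45,0.6,0.6,0.6],"finger_gap": [0.4,0.4,0.4,0.4,0.4,0.4]}' > path.dat && python3 inch.py path.dat 30;python3 - <<'E'
from h import *
s=telemetry.get_state();print(s["qpos"].round(3),s["wrist_torque"],s["contact_force"])
r=read_camera("top");q=read_camera("scene")
a=cv2.resize(r["pixels"][205:315,240:400],None,fx=4,fy=4,interpolation=cv2.INTER_CUBIC)[:400,:400]
b=cv2.resize(q["pixels"][180:280,270:370],None,fx=4,fy=4,interpolation=cv2.INTER_CUBIC)
cv2.imwrite("pics/d.png",np.hstack([a,b])[:,:,::-1])
E
```

```text
time: 5.03
eef_pos: [0.5407, 0.0054, 0.1625]
tcp_rot: [0.881, 0.474, -0.001, -0.0]
contact_force: [-2.0, 0.9, 2.5]
opening: 0.575
finger_force: 30.9
[-0.178  0.061  1.966 -0.     1.117  0.406] [ 0.07266941  0.21369987 -0.16291616] [-2.02733198  0.85513572  2.49221639]
```

View pics/d.png

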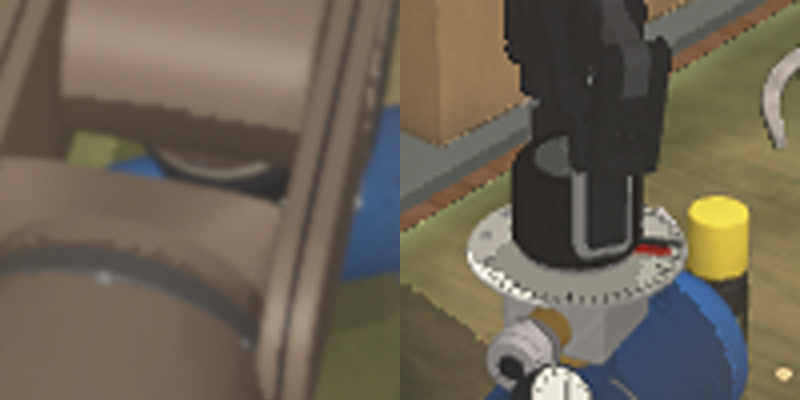

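Run:
```python
from h import *
s=read_camera("scene");g=lambda u,v:(270+(u-401.5)/4,180+(v-1.5)/4)
C=np.array([[.5402,.0062,.153]])
print(proj(s,C),g(577,257))
for n,q,z in(("red tip",(669,251),.153),("red base",(640,249),.153),("ptr",(680,244),.155),("ptr b",(648,239),.155)):
    P=cast(s,g(*q),z);print(n,P,np.arctan2(*(P-C)[0,1::-1]),np.hypot(*(P-C)[0,:2]))
a=s["pixels"][236:248,325:348].astype(int)
print(a[...,0]-a[...,1]);print(a.sum(2)//3)
```

```text
[[315.3937709  241.53687995]] (313.875, 243.875)
red tip [[ 0.51216793 -0.01302862  0.153     ]] -2.5403578954578965 0.033993185454299135
red base [[ 0.52201947 -0.00707484  0.153     ]] -2.510905168282231 0.02251117766838386
ptr [[ 0.51003013 -0.01735545  0.155     ]] -2.478693597400175 0.03827636416712245
ptr b [[ 0.5222116 -0.0125063  0.155    ]] -2.3366328109457664 0.025952039750827594
[[  1   2   2   2   3   3   4   4   5   5   4   4   6   5   9  11  10  17
   21  24  27  28  24]
 [  2   1   2   2   3   3   5   5   4   5   4   4   4   5   5  11  14  17
   20  22  22  24  29]
 [  1   1   2   2   3   2   5   4   4   5   5   5   4   4   3   5  13  20
   19  23  23  25  28]
 [  1   1   1   3   0   1   0   1   2   3   2   5   5   5   5   4   9  20
   19  21  25  25  27]
 [  1   1   2   1  -2  -5  -4  -4  -2  -2  -1   1   2   3   3   4  10  19
   19  22  23  25  28]
 [  2   1   0   1  43  92  91  51  53  52  20  19  -4   0   0   1   7  18
   20  21  23  26  24]
 [  2   2   4  31 109 110 108  99  98 100  99  99  73  -1   3   3   4  18
   19  21  23  25  24]
 [  2   2   3  33  38  37  3
[... 922 characters left out ...]
115 125 134 139 146]
 [120 124  63  38  53  72  71  59  60  59  45  47  98  94  61 100 142  98
  114 125 132 137 144]
 [125  68  38  65  67  68  69  68  69  69  68  66 102 175 132 137 162  97
  113 125 132 137 142]
 [ 56  35  62 123 122 121 120 103 102  86  83 101 106 182 138 139 153 100
  112 124 132 137 142]
 [ 47  82 127 142 141 138 138 138 171 136 135 138 136  98  88 144 124 103
  110 122 130 136 142]
 [100 119 142 140 141 173 170 171 176 172 174 171 137 133 170 147  93 102
  110 121 128 134 141]
 [140 140 140 139 138 143 174 173 173  84 145 179 173 140 174 151  92 101
  111 119 126 133 138]
 [141 141 140 139 138 171 173 173 174 166 137  84 111 138 158 114  80  72
  110 118 126 132 137]]
```

```bash
echo '{"sx": [0,0,0],"sy": [0,0,0],"sz": [0,0,0],"wx": [0,0,0],"wy": [0,0,0],"wz": [0.06,0.06,0.06],"finger_gap": [0.4,0.4,0.4]}' > path.dat && python3 inch.py path.dat 30;echo '{"sx": [0,0,0],"sy": [0,0,0],"sz": [-0.0007,-0.0014,-0.0014],"wx": [0,0,0],"wy": [0,0,0],"wz": [0,0,0],"finger_gap": [0.4,0.4,0.4]}' > path.dat && python3 inch.py path.dat 30
```

```text
time: 5.55
eef_pos: [0.5407, 0.0055, 0.1625]
tcp_rot: [0.895, 0.447, -0.001, -0.0]
contact_force: [-3.8, -0.2, 3.7]
opening: 0.57
finger_force: 31.0
time: 5.92
eef_pos: [0.5407, 0.0054, 0.1628]
tcp_rot: [0.895, 0.446, -0.001, -0.0]
contact_force: [-0.6, -1.2, -4.4]
opening: 0.571
finger_force: 31.9
```

```bash
for i in 1 2; do echo '{"sx": [0,0],"sy": [0,0],"sz": [-0.0008,-0.0008],"wx": [0,0],"wy": [0,0],"wz": [0,0],"finger_gap": [0.4,0.4]}' > path.dat && python3 inch.py path.dat 30|grep -v rot;done
```

```text
time: 6.18
eef_pos: [0.5407, 0.0055, 0.1639]
contact_force: [-1.7, -2.4, -7.7]
opening: 0.574
finger_force: 32.8
time: 6.42
eef_pos: [0.5407, 0.0055, 0.1654]
contact_force: [-3.1, -1.3, -8.2]
opening: 0.574
finger_force: 32.8
```

```bash
for i in 1 2; do echo '{"sx": [0,0],"sy": [0,0],"sz": [-0.0008,-0.0008],"wx": [0,0],"wy": [0,0],"wz": [0,0],"finger_gap": [0.4,0.4]}' > path.dat && python3 inch.py path.dat 30|grep -v rot;done;python3 - <<'E'
from h import *
q=read_camera("scene")
b=cv2.resize(q["pixels"][190:265,290:350],None,fx=8,fy=8,interpolation=cv2.INTER_CUBIC)
cv2.imwrite("pics/e.png",b[:,:,::-1])
E
```

```text
time: 6.68
eef_pos: [0.5408, 0.0055, 0.1662]
contact_force: [-3.3, -1.9, -8.7]
opening: 0.569
finger_force: 32.8
time: 6.92
eef_pos: [0.5408, 0.0055, 0.167]
contact_force: [-3.5, -2.2, -10.1]
opening: 0.569
finger_force: 32.9
```

View pics/e.png

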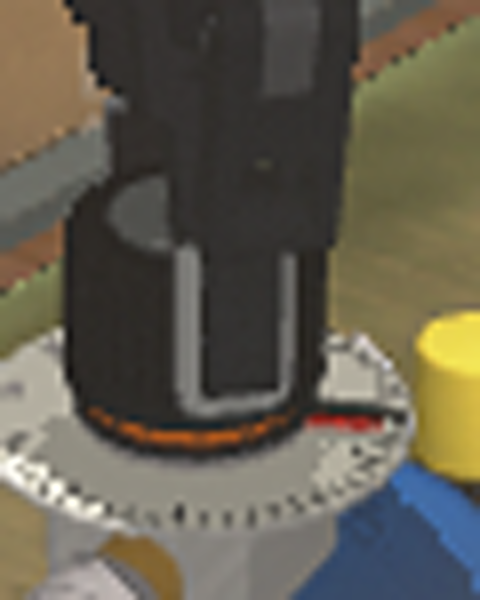

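```bash
for i in 1 2 3; do echo '{"sx": [0,0],"sy": [0,0],"sz": [-0.0008,-0.0008],"wx": [0,0],"wy": [0,0],"wz": [0,0],"finger_gap": [0.4,0.4]}' > path.dat && python3 inch.py path.dat 30|grep -v rot;done
```

```text
time: 7.22
eef_pos: [0.5408, 0.0056, 0.1679]
contact_force: [-4.8, -3.3, -11.2]
opening: 0.573
finger_force: 33.1
time: 7.48
eef_pos: [0.5408, 0.0055, 0.1687]
contact_force: [-4.3, -2.3, -11.6]
opening: 0.573
finger_force: 33.3
time: 7.72
eef_pos: [0.5408, 0.0055, 0.1695]
contact_force: [-4.8, -2.7, -11.7]
opening: 0.571
finger_force: 33.4
```

Run:
```python
from h import *
q=read_camera("scene");p=q["pixels"]
h=cv2.cvtColor(p,cv2.COLOR_RGB2HSV)
for n,im in(("old",cv2.cvtColor(cv2.imread("pics/scene0.png"),cv2.COLOR_BGR2RGB)),("now",p)):
    print(n,im[205:225,306].sum(1)//3, im[232:252,312].tolist() if n=="now" else "")
b=cv2.resize(p[190:265,290:350],None,fx=8,fy=8,interpolation=cv2.INTER_CUBIC)
cv2.imwrite("pics/f.png",b[:,:,::-1])
```

```text
old [106 106 106  97  87  86  87  92  50  47  90 135 137 136 136 136 139 122
  66  52] 
now [48 47 48 47 43 40 56 77 79 78 79 78 81 73 45 39 43 42 42 42] [[115, 114, 110], [115, 113, 110], [116, 114, 111], [117, 115, 112], [116, 114, 111], [119, 118, 115], [88, 86, 84], [53, 50, 49], [46, 44, 43], [40, 41, 39], [95, 59, 38], [169, 85, 25], [178, 89, 28], [91, 56, 38], [40, 38, 35], [84, 81, 81], [123, 119, 115], [145, 142, 130], [146, 143, 131], [145, 142, 130]]
```

View pics/f.png

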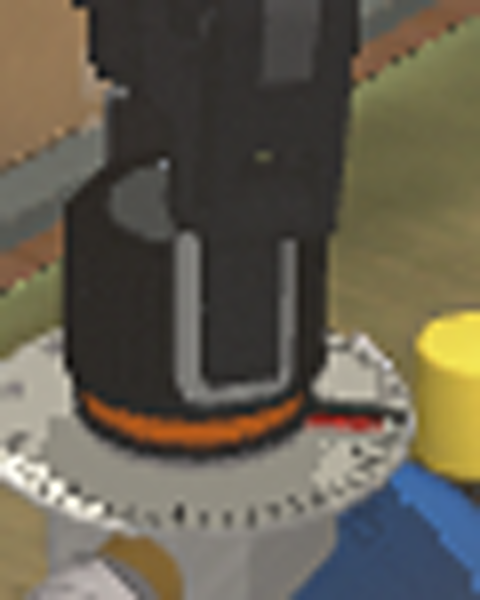

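```bash
for i in 1 2 3; do echo '{"sx": [0,0],"sy": [0,0],"sz": [-0.0006,-0.0008],"wx": [0,0],"wy": [0,0],"wz": [0,0],"finger_gap": [0.4,0.4]}' > path.dat && python3 inch.py path.dat 30|grep -v rot;done;python3 - <<'E'
from h import *
q=read_camera("scene");p=q["pixels"]
print(p[200:220,306].sum(1)//3,p[236:252,312,0].tolist())
E
```

```text
time: 8.02
eef_pos: [0.5408, 0.0055, 0.1699]
contact_force: [-4.8, -2.6, -14.8]
opening: 0.57
finger_force: 33.4
time: 8.28
eef_pos: [0.5407, 0.0055, 0.1701]
contact_force: [-2.9, -4.1, -19.8]
opening: 0.574
finger_force: 34.3
time: 8.52
eef_pos: [0.5407, 0.0055, 0.1705]
contact_force: [-1.1, -3.6, -25.5]
opening: 0.57
finger_force: 35.3
[49 45 47 47 47 48 47 48 48 41 38 78 80 79 78 79 79 81 56 41] [116, 86, 76, 50, 43, 37, 130, 170, 177, 90, 40, 84, 123, 145, 146, 146]
```

```bash
echo '{"sx": [0,0,0],"sy": [0,0,0],"sz": [0.0015,0.003,0.003],"wx": [0,0,0],"wy": [0,0,0],"wz": [0,0,0],"finger_gap": [0.4,0.4,0.4]}' > path.dat && python3 inch.py path.dat 20|grep -v rot
```

```text
time: 8.95
eef_pos: [0.5408, 0.0056, 0.1702]
contact_force: [-7.0, -2.7, -16.1]
opening: 0.569
finger_force: 36.0
```

```bash
echo '{"sx": [0,0,0],"sy": [0,0,0],"sz": [0.001,0.0015,0.0015],"wx": [0,0,0],"wy": [0,0,0],"wz": [0,0,0],"finger_gap": [0.4,0.4,0.4]}' > path.dat && python3 inch.py path.dat 20|grep -v rot;  echo '{"sx": [0,0,0,0,0],"sy": [0,0,0,0,0],"sz": [0,0,0,0,0],"wx": [0,0,0,0,0],"wy": [0,0,0,0,0],"wz": [0,0,0,0,0],"finger_gap": [0.58,0.62,0.8,0.8,0.8]}' > path.dat && python3 inch.py path.dat 20|grep -v rot
python3 - <<'E'
from h import *
p=read_camera("scene")["pixels"]
print(p[200:220,306].sum(1)//3,p[236:252,312,0].tolist())
E
```

```text
time: 9.32
eef_pos: [0.5409, 0.0056, 0.1701]
contact_force: [-8.4, -3.1, -11.8]
opening: 0.569
finger_force: 36.3
time: 9.95
eef_pos: [0.5433, 0.0054, 0.1703]
contact_force: [0.4, -0.7, -0.4]
opening: 0.8
finger_force: 0.0
[46 47 47 47 47 46 47 47 46 44 38 74 78 78 78 78 77 80 65 42] [109, 76, 50, 45, 45, 37, 130, 172, 178, 90, 41, 83, 124, 145, 146, 146]
```

Released, and the knob is still out. Next I raise the arm clear and look.

```bash
echo '{"sx": [0,0,0,-0.05,-0.1,-0.16,-0.2,-0.2],"sy": [0,0,0,0.02,0.03,0.04,0.04,0.04],"sz": [-0.02,-0.06,-0.09,-0.09,-0.09,-0.09,-0.09,-0.09],"wx": [0,0,0,0,0,0,0,0],"wy": [0,0,0,0,0,0,0,0],"wz": [0,0,0,0,0,0,0,0],"finger_gap": [0.9,1,1,1,1,1,1,1]}' > path.dat && python3 inch.py path.dat 20
python3 - <<'E'
from h import *
q=read_camera("scene")["pixels"];r=read_camera("top")["pixels"]
b=cv2.resize(q[190:290,280:380],None,fx=4,fy=4,interpolation=cv2.INTER_CUBIC)
a=cv2.resize(r[205:305,240:340],None,fx=4,fy=4,interpolation=cv2.INTER_CUBIC)
cv2.imwrite("pics/g.png",np.hstack([a,b])[:,:,::-1])
E
```

```text
time: 11.0
eef_pos: [0.4521, -0.1803, 0.2582]
tcp_rot: [0.896, 0.444, 0.0, 0.001]
contact_force: [0.4, 1.4, 0.5]
opening: 1.003
finger_force: 0.0
```

View pics/g.png

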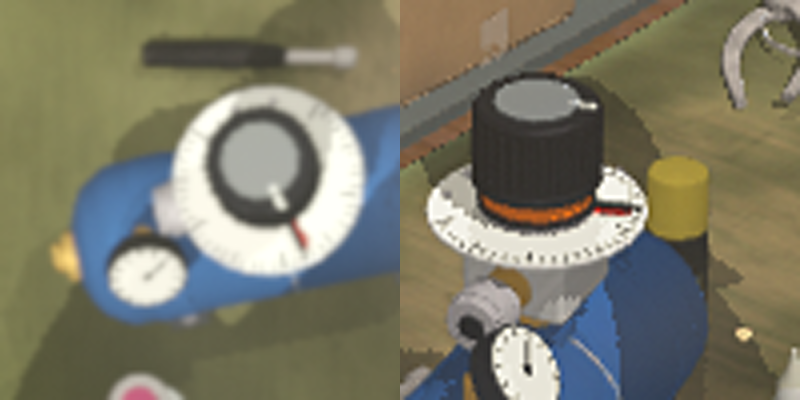

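The knob is out with the orange band showing. The pointer lies over the red hand, at about (303,240) in the top crop and (620,209) in the scene crop. The tools look undisturbed.

```bash
python3 -c "
from plant import ctrl, telemetry, read_camera
print(ctrl.sign_off())"
```

```text
the job is handed in; nothing more can be done
None
```

The knob is pulled out and locked with its pointer over the red hand, the arm is clear, the objects seen in the last crops looked unmoved, and the job was handed in at about 11 s (no verdict was shown).

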